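Seat a finned heat sink in its comb nest under the hold-down bar

ROBOT

A 6-joint arm with a two-finger parallel gripper is mounted at the origin on the work surface. World frame = base frame: x ahead of the robot, y to its left, z up, the work surface at z = 0. Lengths are in m, angles in rad, forces in N, time in s.
With the tool pointing down it reaches from about 0.3 to 0.75 m from the base axis. Payload 8.5 kg.
Tool frame: the origin (TCP) lies between the finger pads; the fingertips stand ahead of it and the grasp point (between the pads) lies 11 mm behind it (manip.tip_reach is the z of the fingertips in the tool frame, in m); z points along the fingers, y is the line along which they close (so a half turn about z gives the same grasp; the last joint's range is limited). The gripper opens to 88 mm and grips with 3 to 60 N. Pads are 18 mm wide; open, the fingers measure 123 mm over their backs; the gripper's body (75 mm by 187 mm) begins 45 mm behind the grasp point.
Start: joints at [-1.368, 0.381, 1.297, -0, 1.464, -0.215], TCP at [0.223, -0.503, 0.247] pointing down, gripper open.
Joint ranges: [-3.11, 3.11], [-0.89, 2.33], [0.22, 2.48], [-1.42, 4.56], [0.17, 2.85], [-2.88, 2.88]. Speed limits (rad/s): [2.39, 2.39, 3.14, 3.14, 3.14, 3.14].

INTERFACE

Orientations are given as a rotation vector (axis times angle).
In Python, from rig import manip, snapshot, camera_params, job gives the robot as it stands.
- The arm moves only by the tool send_rows, never from a script. Its argument "rows" is a list that holds one entry, the list of rows, each a list of 4 numbers: the shift along the tool's x, y, z in mm, then the turn about the tool's z in degrees. A call has exactly 10 rows; each row is the pose to reach, as a shift and turn from the pose commanded when the call began, along the tool's axes at that moment; what a row does not reach only later rows make up. A row lasts 1/8 s, in which the tool goes at most 62.5 mm and 10.7 degrees, less where a joint would pass 70% of its speed; a pose out of reach is approached as far as the arm can. A call with a gripper value outside its range is refused whole. "gripper" is the closure, from -1 (fully open) to 1 (shut), so that 0 is half open, set as the call begins (left out, the last holds). The fingers move at their own pace and stop on an object; "squeeze" is the grip in N (left out, the last holds). Time passes only in rows, so rows that repeat a pose let the fingers close, or fill a call up. It gives the time, the measured TCP pose, the force, the opening and the grip force at its end, in the units of the state.
- manip.get_state(): the state, without advancing time (a new reading comes with each control period).
- snapshot(name): name is "scene" or "top"; returns (picture, depth): 400x640x3 uint8, blue, green, red; 400x640 float32, m along the optical axis (not along the pixel's ray), 0 where there is no reading.
- camera_params(name): a dict with "camera_matrix" (3x3 intrinsics, pixels), "k1" (the pictures are not rectified: a ray, as slopes to the right and down, at radius r is drawn at 1 + k1 r^2 times it, then the intrinsics apply), "T" (4x4, takes a point from camera to world coordinates). Camera axes: x right, y up, looking along -z (the intrinsics and any distortion apply to the point x, -y, -z); pixel columns grow to the right and rows downward; lengths in m; the calibration is good to about 2 mm. A picture is of the moment at which its call begins. camera_params takes no time and is no camera call.
- job.sign_off(): hands the job in; it is judged then, once.
The state is a dict: "clock": time; "q": joint angles; "qd": joint speeds; "effort": joint torques, N m; "position": TCP position; "tool_rot": TCP orientation; "ft_force": force on the tool from outside, world axes, zero at the start; "moment": the same for the moment, N m; "width": opening from 0.0 (shut) to 1.0 (fully open); "finger_force": force on a finger pad.
Only numpy, scipy, OpenCV 4.12 (cv2) and the standard library are available. Lean on these libraries where they do the work, as an engineer would, in place of code of your own. Each camera call takes 0.05 s, during which the arm holds its last target. There are 200 camera calls.

TASK

Get the heat sink ready for its screws: swing the hold-down bar of the assembly nest well aside, set the heat sink fins-down in the nest so that its fins slide between the ribs, one rib in every gap, and its base lies flat and fully home on the rib tops. Lower it in rather than dropping it, let go of it, then swing the bar back over it until it stops in its keeper. Leave the other things on the bench where they are.

Things in the scene. Friction and masses are not known exactly. Their poses are not given: they have to be found in the camera images.
- sink: Loose aluminium heat sink, 0.28 kg, fins down on the mat. Plate 60 (x) x 118 (y) x 8 mm over 9 fins, each 3 mm thick, 32 high, full 60 along x, pitch 14 along y (centres y -56 to +56), so 8 gaps of 11 mm. Origin: its centre at fin-tip level (underside), z up; plate at z 32 to 40. A half turn makes no difference. Grasp across its 60 mm (along x) at mid y, over plate edges and open fin ends.
- nest: Fixed nest. Origin: centre of the underside of its plywood board, 130 (x) x 236 (y) x 18 mm; z up. On it a white comb: floor at z 26, 8 upright ribs along x, 50 mm long, 7 thick, rounded tops at z 60, pitch 14 along y (centres y -49 to +49). Fins get 2 mm play each side. Bar pivot post at y -92. Dark steel keeper block, top z 92, slot open to +x, at y 87 to 109, x -24 to +16.
- sink_home (a point): Point of the nest where the sink's origin lies when fully home: on its centre, 28 mm above its origin, axes as the nest's. The plate then rests on the rib tops, fins along x, tips 2 mm off the floor. Four 6 mm dowels, domed tops at nest z 66, stand at x +-36, y +-42 mm: 3 mm play at each sink end. Between them (y -39 to +39) the sink's ends are open for fingers.
- bar (a joint): Angle (rad) of the flat steel hold-down bar, 16 wide, 9 thick, 198 mm long. 0: shut, along the nest's +y over its centre line, end in the keeper, hard stop. Grows clockwise seen from above, to the nest's +x; 1.57: points along +x; hard stop 1.75. Below 1.0 it blocks the nest. Friction 0.1 N m, stays where left. Underside at nest z 70, 2 mm over a sink fully home: it jams on one sitting high.
- bar_knob (a point): Grip point of the bar's black knob, an upright cylinder 20 mm in diameter, 36 high, on top of the bar, 135 mm from the pivot axis. The point is on the knob's axis, 16 mm below its top, 20 mm above the bar's top face and 99 mm above the nest's origin. It turns with the bar.
- bar_pivot (a point): Pivot axis of the bar, at the bar's top face: 92 mm from the nest's centre line towards the nest's -y, 79 mm above the nest's origin.
- dispenser: Bystander: round grey screw dispenser with a green perforated top, 100 mm in diameter, 39 mm high. Origin: centre of its underside.
- driver: Bystander: olive green electric screwdriver lying on the mat, 250 mm long, 38 mm thick, bit along its x. Origin: under its body, on the mat.
- ear_cup: Bystander: black headphone ear cup, 92 mm in diameter, 19 mm high. Origin: centre of its underside.
- cushion: Bystander: black ring-shaped ear cushion, 94 mm in diameter, 22 mm high. Origin: centre of its underside.
Things that resemble listed ones, but are neither listed nor needed, are in the scene too. Several things look just like the sink: the one meant starts nearest to the robot's base.

How it is judged:
On the way, in this order (a step that is already met when the one before it is completed fails the run):
1. the bar is swung clear of the nest (past 1.0 rad) (value of joint bar above 1 rad), for 0.1 s.
2. the sink is home in the nest: every rib in its own gap, base plate flat on the rib tops (horizontal distance between sink and sink_home below 0.007 m and y of sink in the frame of sink_home between -0.0045 and 0.0045 m and z of sink in the frame of sink_home below 0.003 m and angle between sink's own z axis and vertical below 0.05 rad and angle between the x axis of sink and the x axis of nest, either way round below 0.1 rad), for 0.2 s.
At the end, for the whole second after the job is handed in: The sink rests in the nest, a rib in every fin gap, base on the rib tops: within 7 mm of home in plan (4.5 mm across the fins), at most 3 mm high, tilt under 0.05 rad, fins within 0.1 rad of the ribs; the bar is shut over it to within 0.06 rad of its stop; the sink is at rest (all of step 2 and linear speed of sink below 0.02 m/s and value of joint bar below 0.06 rad); the robot touches nothing.
It fails at once if the sink is dropped: it falls freely at more than 0.4 m/s (contact force between the fingers and sink below 0.1 N and linear speed of sink above 0.4 m/s).
It fails at once if a bystander (screw dispenser, screwdriver, ear cup or cushion) is moved by more than 30 mm (distance of any of dispenser, driver, ear_cup, cushion from where it was at the start of the episode above 0.03 m).
It also fails if it takes over 69 s, if anything falls off the work surface, if the arm or the gripper's body presses on something with over 40 N, if the wrist force passes 120 N, or if a joint passes its speed limit or range.

## Working session

There is one attempt and no reset: what is moved stays moved. The work goes in short steps, Python scripts to look and compute and a tool call to move; the robot and the scene stay as the last step left them, time stands still between calls to the robot, and variables do not carry over. Pictures are saved under pics/ and viewed, at most 10 in all, crops included, and the job is handed in when it is done.

Besides the shell and the picture viewer there is one more tool, called after "Call:" as name(argument=value, ...), one argument or row to a line, values as JSON. send_rows: Moves the arm, as the interface text tells. Its arguments: {"type":"object","properties":{"rows":{"type":"array"},"gripper":{"type":"number"},"squeeze":{"type":"number"}},"required":["rows"]}

```bash
mkdir -p pics; ls; cat > h.py <<'E'
import numpy as np, cv2
from rig import manip, snapshot, camera_params, job
def cam(n):
    p=camera_params(n); return np.array(p["camera_matrix"]),p["k1"],np.array(p["T"])
def ray(n,uv):
    K,k1,T=cam(n); uv=np.atleast_2d(np.array(uv,float))
    s=cv2.undistortPoints(uv[:,None],K,np.array([k1,0,0,0.]))[:,0]
    d=np.c_[s[:,0],-s[:,1],-np.ones(len(s))]@T[:3,:3].T
    return T[:3,3],d
def onplane(n,uv,z):
    o,d=ray(n,uv); return o+d*((z-o[2])/d[:,2])[:,None]
def cloud(n,depth):
    h,w=depth.shape; u,v=np.meshgrid(np.arange(w),np.arange(h))
    o,d=ray(n,np.c_[u.ravel(),v.ravel()]); P=o+d*depth.reshape(-1,1); P[depth.ravel()==0]=np.nan
    return P.reshape(h,w,3)
E
python3 - <<'E'
from h import *
for n in("scene","top"):
    i,d=snapshot(n); cv2.imwrite(f"pics/{n}0.png",i); np.save(f"{n}0.npy",d); K,k,T=cam(n); print(n,K.round(1).tolist(),k,T.round(3).tolist())
print(manip.get_state(),manip.tip_reach)
E
```

```text
pics
scene [[376.0, 0.0, 317.4], [0.0, 376.0, 202.9], [0.0, 0.0, 1.0]] -0.08495856052463033 [[-0.779, -0.451, 0.435, 1.035], [0.627, -0.555, 0.547, 0.56], [-0.005, 0.698, 0.716, 0.823], [0.0, 0.0, 0.0, 1.0]]
top [[499.1, 0.0, 314.5], [0.0, 499.1, 193.4], [0.0, 0.0, 1.0]] -0.0856813926825826 [[0.01, 0.985, -0.175, 0.324], [-1.0, 0.013, 0.013, -0.01], [0.016, 0.175, 0.984, 1.472], [0.0, 0.0, 0.0, 1.0]]
{'clock': 0.1, 'q': array([-1.36831851e+00,  3.81126511e-01,  1.29809465e+00,  3.85128052e-06,
        1.46362067e+00, -2.15245431e-01]), 'qd': array([ 0.00137009, -0.00168404, -0.00230146,  0.00113503,  0.00135007,
       -0.00039584]), 'effort': array([ 3.95902389e-03, -4.38651609e+01, -2.24911487e+01,  7.14953081e-02,
        3.42079753e-02, -7.37502023e-05]), 'position': array([ 0.22310476, -0.50247405,  0.24623111]), 'tool_rot': array([-3.07209642e+00, -6.51138288e-01, -1.85332148e-05]), 'ft_force': array([ 0.51556165, -0.07574098, -0.99474843]), 'moment': array([-0.0226249 , -0.03974873,  0.02749266]), 'finger_force': 0.0, 'width': 0.9999989359201611} 0.008
```

View pics/top0.png

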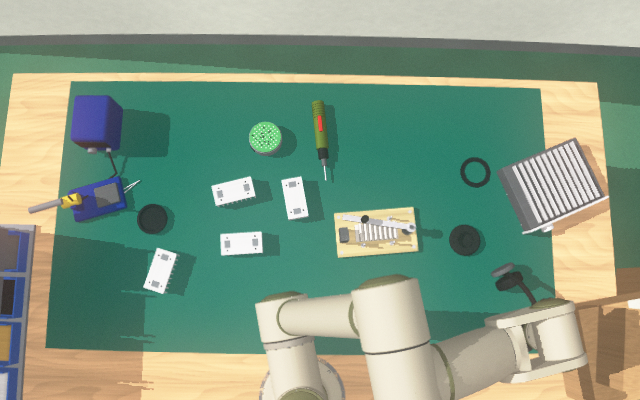

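View pics/scene0.png

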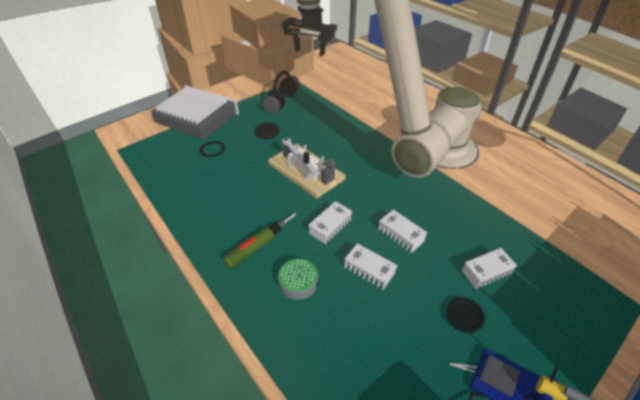

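The top view shows four sinks: A (233,191), B (294,198), C (241,243) and D (161,271). The nest is at (376,232), with its keeper on the left, its pivot on the right at about (410,228), and the knob near (365,219). I'll measure next, and work out which sink is nearest the base.

```bash
cat > m.py <<'E'
from h import *
def sinks(i,d,P):
    hsv=cv2.cvtColor(i,cv2.COLOR_BGR2HSV)
    m=((hsv[...,1]<60)&(hsv[...,2]>120)&(abs(P[...,2]-.04)<.012)).astype(np.uint8)
    m=cv2.morphologyEx(m,cv2.MORPH_CLOSE,np.ones((5,5)))
    for c in cv2.findContours(m,0,2)[0]:
        if cv2.contourArea(c)<300: continue
        uv=c[:,0].astype(float); Q=onplane("top",uv,.04)
        r=cv2.minAreaRect((Q[:,:2]*1000).astype(np.float32)); b=cv2.boxPoints(r)
        e=[b[1]-b[0],b[2]-b[1]]; l=max(e,key=np.linalg.norm)
        print("sink",uv.mean(0).round(),"c",np.round(r[0],1),"size",np.round(r[1],1),"long dir deg",round(np.degrees(np.arctan2(l[1],l[0]))%180,1),"dist",round(np.hypot(*r[0])))
E
python3 - <<'E'
from m import *
i=cv2.imread("pics/top0.png"); d=np.load("top0.npy"); P=cloud("top",d)
sinks(i,d,P)
hsv=cv2.cvtColor(i,cv2.COLOR_BGR2HSV)
# board
m=np.zeros(d.shape,np.uint8); roi=np.s_[195:270,320:430]
m[roi]=(((hsv[...,0]<35)|(hsv[...,1]<60))&(P[...,2]>.008))[roi]
m2=((hsv[...,0]<35)&(hsv[...,1]>50)&(abs(P[...,2]-.018)<.012)); mm=np.zeros_like(m); mm[roi]=m2[roi]
mm=cv2.morphologyEx(mm,cv2.MORPH_OPEN,np.ones((2,2)))
uv=np.argwhere(mm)[:,::-1].astype(float); Q=onplane("top",uv,.018)
r=cv2.minAreaRect((Q[:,:2]*1000).astype(np.float32)); print("board",r)
for zlo,zhi in((.085,.13),(.066,.084)):
    s=(P[...,2]>zlo)&(P[...,2]<zhi); k=np.zeros_like(m); k[roi]=s[roi]
    n,l,st,c=cv2.connectedComponentsWithStats(k)
    for j in range(1,n):
        if st[j,4]>8: print(zlo,c[j].round(1),st[j].tolist(),np.nanmean(P[l==j],0).round(4))
a=cv2.resize(i[190:280,320:430],None,fx=5,fy=5,interpolation=2); b=cv2.resize(i[170:305,130:330],None,fx=4,fy=4,interpolation=2)[:450,:]
a=cv2.copyMakeBorder(a,0,0,0,0,0);cv2.imwrite("pics/c1.png",a)
cv2.imwrite("pics/c2.png",cv2.resize(i[170:300,130:325],None,fx=4,fy=4,interpolation=2))
E
```

```text
sink [159. 271.] c [349.  408.6] size [ 63.2 120.1] long dir deg 162.8 dist 537
sink [239. 245.] c [430.5 180.3] size [ 60.6 118.9] long dir deg 94.6 dist 467
sink [377. 233.] c [ 460.2 -208.1] size [ 60.6 122.1] long dir deg 90.6 dist 505
sink [294. 199.] c [565.1  29. ] size [118.7  59.9] long dir deg 11.1 dist 566
sink [232. 191.] c [582.8 208.6] size [ 62.1 118.6] long dir deg 105.1 dist 619
board ((467.0037536621094, -212.88333129882812), (130.1708221435547, 237.16647338867188), 5.229825973510742)
0.085 [364.6 218.7] [361, 215, 8, 8, 50] [ 0.4963 -0.1667  0.112 ]
0.085 [344.5 235.1] [341, 230, 9, 12, 89] [ 0.4524 -0.1128  0.0923]
0.066 [351.7 218.1] [342, 214, 20, 9, 107] [ 0.502  -0.1341  0.0787]
0.066 [392.3 224.4] [365, 218, 52, 15, 295] [ 0.4855 -0.2487  0.0785]
0.066 [343.8 228.2] [340, 227, 8, 4, 18] [ 0.4741 -0.1127  0.0692]
```

View pics/c1.png

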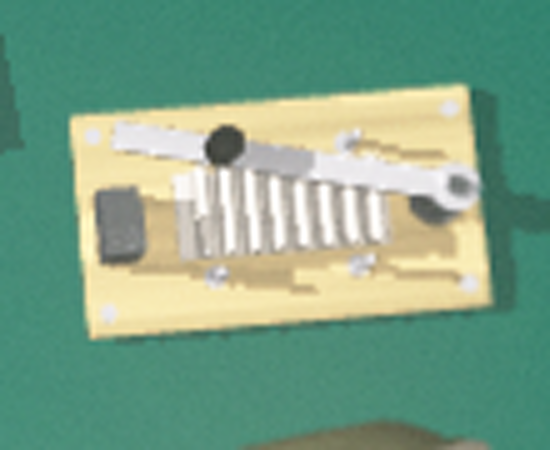

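View pics/c2.png

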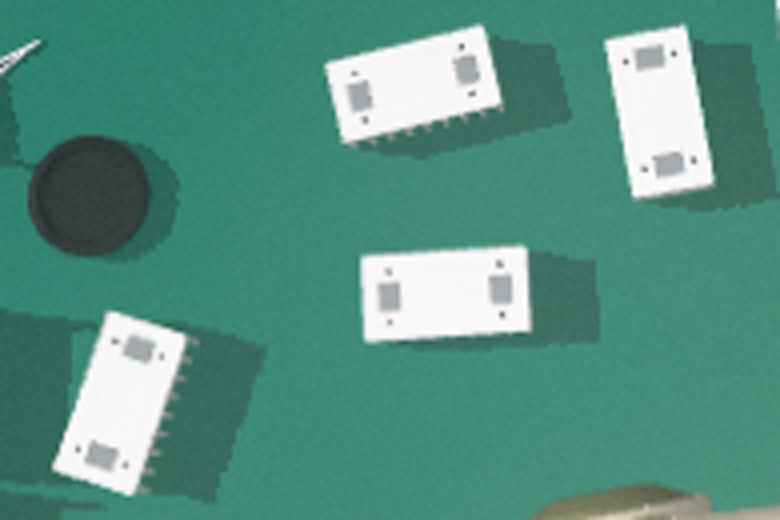

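The top-down crop confirms C at (241,243) as the target. It is 467 mm from the base, while the others are at 537 (D), 566 (B) and 619 mm (A). The nest crop shows the bar about 0.24 rad open and the knob at (365,219).

My first move goes to a point above the knob, with the fingers closing along the nest's x.

Call:
send_rows(
  rows=[
    [[385, -194, 40, -71.3], [385, -194, 50, -71.3], [385, -194, 67, -71.3], [385, -194, 67, -71.3], [385, -194, 67, -71.3], [385, -194, 67, -71.3], [385, -194, 67, -71.3], [385, -194, 67, -71.3], [385, -194, 67, -71.3], [385, -194, 67, -71.3]],
  ],
)

```text
clock: 1.35
position: [0.4958, -0.1703, 0.18]
tool_rot: [2.12, 2.318, -0.0]
ft_force: [0.1, 0.5, 0.0]
width: 0.999
finger_force: 0.0
```

Call:
send_rows(
  rows=[
    [[0, 0, 50, 0], [0, 0, 87, 0], [0, 0, 87, 0], [0, 0, 87, 0], [0, 0, 87, 0], [0, 0, 87, 0], [0, 0, 87, 0], [0, 0, 87, 0], [0, 0, 87, 0], [0, 0, 87, 0]],
  ],
)

```text
clock: 2.6
position: [0.4963, -0.1691, 0.0927]
tool_rot: [-2.118, -2.32, 0.0]
ft_force: [0.0, -0.8, -0.1]
width: 0.999
finger_force: 0.0
```

Call:
send_rows(
  rows=[
    [[0, 0, 0, 0], [0, 0, 0, 0], [0, 0, 0, 0], [0, 0, 0, 0], [0, 0, 0, 0], [0, 0, 0, 0], [0, 0, 0, 0], [0, 0, 0, 0], [0, 0, 0, 0], [0, 0, 0, 0]],
  ],
  gripper=1,
  squeeze=8,
)

```text
clock: 3.85
position: [0.4964, -0.169, 0.0928]
tool_rot: [-2.118, -2.321, -0.0]
ft_force: [1.2, 1.0, 0.6]
width: 0.224
finger_force: 8.0
```

Call:
send_rows(
  rows=[
    [[-4, 13.5, 0, 0], [-9.7, 26.5, 0, 0], [-16.5, 38.8, 0, 0], [-24.6, 50.4, 0, 0], [-33.9, 61, 0, 0], [-44.2, 70.7, 0, 0], [-55.5, 79.2, 0, 0], [-67.6, 86.5, 0, 0], [-80.4, 92.5, 0, 0], [-93.8, 97, 0, 0]],
  ],
)

```text
clock: 5.1
position: [0.6031, -0.2531, 0.0927]
tool_rot: [2.116, 2.32, 0.005]
ft_force: [9.6, 5.1, -3.2]
width: 0.216
finger_force: 7.7
```

Call:
send_rows(
  rows=[
    [[-8, 2, 0, 0], [-16, 3.5, 0, 0], [-24, 4.7, 0, 0], [-33, 5, 0, 0], [-33, 5, 0, 0], [-33, 5, 0, 0], [-33, 5, 0, 0], [-33, 5, 0, 0], [-33, 5, 0, 0], [-33, 5, 0, 0]],
  ],
)

```text
clock: 6.35
position: [0.6122, -0.2859, 0.0928]
tool_rot: [2.113, 2.317, 0.006]
ft_force: [16.1, 1.6, -4.3]
width: 0.232
finger_force: 7.4
```

Call:
send_rows(
  rows=[
    [[0, 0, 0, 0], [0, 0, 0, 0], [0, 0, 0, 0], [0, 0, 0, 0], [0, 0, -40, 0], [0, 0, -100, 0], [0, 0, -120, 0], [0, 0, -120, 0], [0, 0, -120, 0], [0, 0, -120, 0]],
  ],
  gripper=-1,
)

```text
clock: 7.6
position: [0.6091, -0.2859, 0.2111]
tool_rot: [-2.116, -2.318, 0.001]
ft_force: [0.4, -0.1, 0.1]
width: 1.001
finger_force: 0.0
```

Call:
send_rows(
  rows=[
    [[480, -136, 0, 0.5], [480, -136, 0, 0.5], [480, -136, 0, 0.5], [480, -136, 0, 0.5], [480, -136, 0, 0.5], [480, -136, 0, 0.5], [480, -136, 0, 0.5], [480, -136, 40, 0.5], [480, -136, 90, 0.5], [480, -136, 90, 0.5]],
  ],
)

```text
clock: 8.85
position: [0.428, 0.1797, 0.1202]
tool_rot: [-2.122, -2.309, 0.01]
ft_force: [0.5, -1.1, 0.3]
width: 1.001
finger_force: 0.0
```

```bash
python3 - <<'E'
from m import *
print(manip.get_state()["position"])
i,d=snapshot("top"); cv2.imwrite("pics/top1.png",i); np.save("top1.npy",d); P=cloud("top",d); sinks(i,d,P)
hsv=cv2.cvtColor(i,cv2.COLOR_BGR2HSV); roi=np.zeros(d.shape,bool); roi[195:270,320:430]=1
m=((hsv[...,0]<35)&(hsv[...,1]>50)&(abs(P[...,2]-.018)<.012)&roi).astype(np.uint8); m=cv2.morphologyEx(m,cv2.MORPH_OPEN,np.ones((2,2)))
Q=onplane("top",np.argwhere(m)[:,::-1].astype(float),.018); print(cv2.minAreaRect((Q[:,:2]*1000).astype(np.float32)))
# outline sides by line fits
c=max(cv2.findContours(m,0,1)[0],key=cv2.contourArea)[:,0].astype(float); Q=onplane("top",c,.018)[:,:2]*1000
t=np.radians(5.2);R=np.array([[np.cos(t),-np.sin(t)],[np.sin(t),np.cos(t)]]); L=(Q-[467,-213])@R
for ax,s,h in((0,1,65),(0,-1,65),(1,1,118),(1,-1,118)):
    k=(abs(L[:,ax]*s-h)<6)&(abs(L[:,1-ax])<(183-h)-12); f=np.polyfit(L[k,1-ax],L[k,ax],1); print(ax,s,k.sum(),f)
cv2.imwrite("pics/n1.png",cv2.resize(i[150:280,200:420],None,fx=3.6,fy=3.6,interpolation=2))
E
```

```text
[0.42801344 0.17974072 0.12019681]
sink [159. 271.] c [349.2 409. ] size [ 63.2 119.9] long dir deg 163.3 dist 538
sink [374. 231.] c [ 470.4 -208. ] size [ 75.9 122.5] long dir deg 94.3 dist 514
sink [294. 199.] c [565.1  29. ] size [118.7  59.9] long dir deg 11.1 dist 566
sink [232. 190.] c [582.8 208.6] size [ 62.1 118.6] long dir deg 105.1 dist 619
sink [264. 138.] c [740.6 121.2] size [86.7 92.1] long dir deg 92.1 dist 750
((467.21075439453125, -212.8643798828125), (129.75506591796875, 237.16647338867188), 5.229825496673584)
0 1 66 [8.38191762e-04 6.35739345e+01]
0 -1 72 [ 1.68967899e-03 -6.30175488e+01]
1 1 37 [8.34978995e-04 1.17051477e+02]
1 -1 16 [ 2.11887650e-02 -1.15749321e+02]
```

View pics/n1.png

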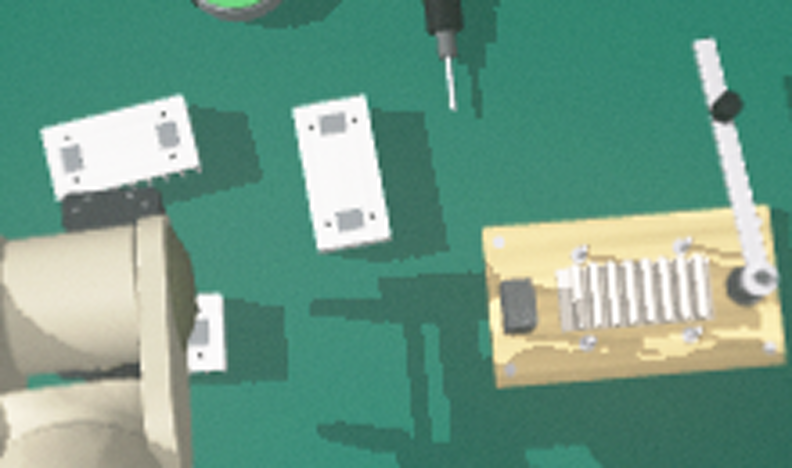

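The bar is now swung well open, and the arm hovers over sink C at about (241,243). I'll refine the y-edges of the sink and board with rectified intensity profiles.

```bash
python3 - <<'E'
from h import *
def proj(n,W):
    K,k1,T=cam(n); p=(W-T[:3,3])@T[:3,:3]; s=np.c_[p[:,0],-p[:,1]]/-p[:,2:]; s=s*(1+k1*(s**2).sum(1,keepdims=True)); return s*[K[0,0],K[1,1]]+[K[0,2],K[1,2]]
def rect(img,c,deg,z,xs,ys):
    t=np.radians(deg); X,Y=np.meshgrid(xs,ys); W=np.c_[c[0]+X.ravel()*np.cos(t)-Y.ravel()*np.sin(t),c[1]+X.ravel()*np.sin(t)+Y.ravel()*np.cos(t),0*X.ravel()+z]
    uv=proj("top",W/[1000,1000,1]).astype(np.float32).reshape(X.shape+(2,))
    return cv2.remap(img,uv[...,0],uv[...,1],cv2.INTER_LINEAR).astype(float)
i0=cv2.imread("pics/top0.png");i1=cv2.imread("pics/top1.png")
xs=np.arange(-25,26,1.);
for s in(1,-1):
  for nm,img,c,a,z,h,xx in(("sink",i0,(430.5,180.3),4.6,.040,59,xs),("board",i1,(467.2,-212.3),5.2,.018,118,np.arange(-55,-34,1.) )):
    ys=s*np.arange(h-10,h+10,1.); p=rect(img,c,a,z,xx,ys)[...,2].mean(1); print(nm,s,p.round().astype(int).tolist())
# sink orientation from long edges (red channel 50% crossing)
for s in(1,-1):
    o=[]
    for y in range(-50,51,10):
        q=rect(i0,(430.5,180.3),4.6,.040,s*np.arange(20,42,.5),np.arange(y-4,y+5,1.))[...,2].mean(0); th=(q[:10].mean()+q[-6:].mean())/2; o.append(20+.5*np.argmax(q<th))
    print("x edge",s,o)
ys=np.arange(-60,61,1.); print(rect(i1,(467.2,-212.3),5.2,.060,np.arange(-12,13,1.),ys)[...,1].mean(1).round().astype(int).tolist())
print(manip.get_state()["position"])
E
```

```text
sink 1 [239, 244, 248, 249, 249, 248, 246, 242, 232, 207, 173, 134, 102, 76, 64, 63, 63, 63, 63, 63]
board 1 [204, 205, 208, 212, 214, 215, 217, 217, 217, 217, 210, 194, 171, 137, 105, 79, 68, 64, 61, 61]
sink -1 [241, 246, 248, 249, 249, 249, 249, 249, 245, 230, 200, 160, 120, 91, 74, 66, 64, 63, 62, 62]
board -1 [226, 228, 230, 232, 231, 224, 212, 196, 169, 131, 94, 69, 60, 56, 56, 56, 56, 55, 55, 54]
x edge 1 [np.float64(31.5), np.float64(32.0), np.float64(31.5), np.float64(32.0), np.float64(31.5), np.float64(32.0), np.float64(32.0), np.float64(32.0), np.float64(32.0), np.float64(32.5), np.float64(32.0)]
x edge -1 [np.float64(30.5), np.float64(30.0), np.float64(30.5), np.float64(30.5), np.float64(30.5), np.float64(30.0), np.float64(30.5), np.float64(30.5), np.float64(30.5), np.float64(30.5), np.float64(30.5)]
[193, 193, 193, 193, 194, 195, 197, 198, 198, 199, 205, 218, 233, 244, 249, 250, 245, 231, 213, 193, 177, 168, 169, 177, 192, 210, 229, 243, 249, 250, 243, 227, 206, 187, 174, 168, 169, 177, 191, 209, 228, 242, 250, 250, 244, 228, 206, 187, 175, 172, 176, 184, 195, 211, 228, 242, 250, 250, 243, 228, 206, 186, 175, 176, 181, 188, 199, 213, 229, 242, 250, 249, 240, 222, 199, 181, 174, 177, 182, 186, 196, 210, 228, 241, 250, 250, 240, 224, 201, 185, 178, 182, 189, 193, 200, 213, 230, 242, 249, 249, 236, 215, 192, 181, 179, 184, 189, 192, 198, 205, 213, 219, 222, 221, 215, 207, 198, 189, 189, 195, 202]
[0.42983485 0.17934671 0.12236796]
```

Call:
send_rows(
  rows=[
    [[1, 1, 50, 0], [1, 1, 90, 0], [1, 1, 104, 0], [1, 1, 104, 0], [1, 1, 104, 0], [1, 1, 104, 0], [1, 1, 104, 0], [1, 1, 104, 0], [1, 1, 104, 0], [1, 1, 104, 0]],
  ],
)

```text
clock: 10.15
position: [0.4311, 0.1806, 0.0188]
tool_rot: [-2.128, -2.311, 0.0]
ft_force: [0.0, 1.1, 0.2]
width: 1.002
finger_force: 0.0
```

Call:
send_rows(
  rows=[
    [[0, 0, 0, 0], [0, 0, 0, 0], [0, 0, 0, 0], [0, 0, 0, 0], [0, 0, 0, 0], [0, 0, 0, 0], [0, 0, 0, 0], [0, 0, 0, 0], [0, 0, 0, 0], [0, 0, 0, 0]],
  ],
  gripper=1,
  squeeze=20,
)

```text
clock: 11.4
position: [0.4312, 0.1805, 0.0187]
tool_rot: [2.128, 2.311, 0.0]
ft_force: [1.1, 0.5, -1.0]
width: 0.676
finger_force: 20.0
```

Call:
send_rows(
  rows=[
    [[0, 0, -20, 0], [0, 0, -50, 0], [0, 0, -90, 0], [0, 0, -130, 0], [-45, 0.4, -130, 0], [-95, 1, -130, 0], [-145, 1.5, -130, -0.2], [-195, 2, -130, -0.4], [-245, 2.4, -130, -0.4], [-295, 2.8, -130, -0.4]],
  ],
)

```text
clock: 12.65
position: [0.4577, -0.1146, 0.1484]
tool_rot: [-2.119, -2.318, 0.0]
ft_force: [1.2, -0.1, -2.1]
width: 0.675
finger_force: 20.0
```

Call:
send_rows(
  rows=[
    [[-45, 0.3, 0, 0], [-80, 0.5, 0, 0], [-98, 0.8, 0, 0], [-98, 0.8, 0, 0], [-98, 0.8, 0, 0], [-98, 0.8, 20, 0], [-98, 0.8, 40, 0], [-98, 0.8, 50, 0], [-98, 0.8, 50, 0], [-98, 0.8, 50, 0]],
  ],
)

```text
clock: 13.9
position: [0.4682, -0.2107, 0.0994]
tool_rot: [2.118, 2.318, 0.0]
ft_force: [-0.6, 0.7, -2.7]
width: 0.671
finger_force: 20.0
```

```bash
python3 - <<'E'
from h import *
s=manip.get_state(); print(s["position"],s["tool_rot"],s["width"],s["ft_force"],s["clock"])
i,d=snapshot("scene"); j,_=snapshot("top")
cv2.imwrite("pics/s2.png",np.vstack([cv2.resize(i[90:240,230:390],None,fx=4,fy=4,interpolation=2)]))
cv2.imwrite("pics/s2full.png",i);cv2.imwrite("pics/t2full.png",j)
E
```

```text
[ 0.46818937 -0.21067862  0.09943137] [2.11840273e+00 2.31837544e+00 1.67903382e-04] 0.6714735574932084 [-0.60075139  0.74294116 -2.68443813] 13.9
```

View pics/s2.png

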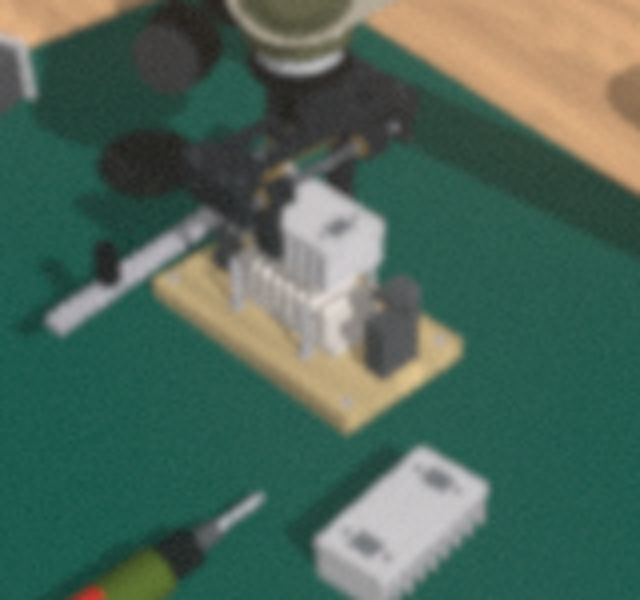

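The sink hangs level over the comb, with its end face and nearest fin at about (345,230) in the crop and the dowels standing clear. I'll lower it a few millimetres and watch the force.

Call:
send_rows(
  rows=[
    [[0, -1, 6, 0], [0, -1, 12, 0], [0, -1, 16, 0], [0, -1, 18, 0], [0, -1, 20, 0], [0, -1, 21, 0], [0, -1, 22, 0], [0, -1, 23, 0], [0, -1, 24, 0], [0, -1, 24, 0]],
  ],
)

```text
clock: 15.25
position: [0.4683, -0.2123, 0.0767]
tool_rot: [2.115, 2.315, -0.0]
ft_force: [1.2, -1.7, 14.2]
width: 0.674
finger_force: 20.0
```

Call:
send_rows(
  rows=[
    [[-1, -0.5, 0, 0], [-2, -0.5, 0, 0], [-2, -0.5, 0, 0], [-2, -0.5, 1, 0], [-2, -0.5, 2, 0], [-2, -0.5, 3, 0], [-2, -0.5, 3, 0], [-2, -0.5, 3, 0], [-2, -0.5, 3, 0], [-2, -0.5, 3, 0]],
  ],
)

```text
clock: 16.5
position: [0.4685, -0.2131, 0.075]
tool_rot: [2.115, 2.314, 0.004]
ft_force: [1.7, 7.1, 31.3]
width: 0.676
finger_force: 20.0
```

```bash
python3 - <<'E'
from h import *
for k in range(3):
    i,d=snapshot("scene"); s=manip.get_state(); print(s["position"].round(5),s["tool_rot"].round(4),s["ft_force"].round(1),s["moment"].round(2))
j,_=snapshot("top")
cv2.imwrite("pics/t3full.png",j)
a=cv2.resize(i[115:190,265:365],(800,600),interpolation=2); cv2.imwrite("pics/s3.png",a)
E
```

```text
[ 0.46849 -0.21306  0.07498] [2.1149 2.3143 0.0036] [ 1.1  8.1 31.3] [ 1.13 -0.22  0.1 ]
[ 0.46847 -0.21305  0.07497] [2.115  2.3143 0.0036] [ 1.   7.6 31.6] [ 1.15 -0.27  0.11]
[ 0.46848 -0.21303  0.07496] [2.115  2.3144 0.0035] [ 1.1  8.2 31.3] [ 1.09 -0.22  0.1 ]
```

View pics/s3.png

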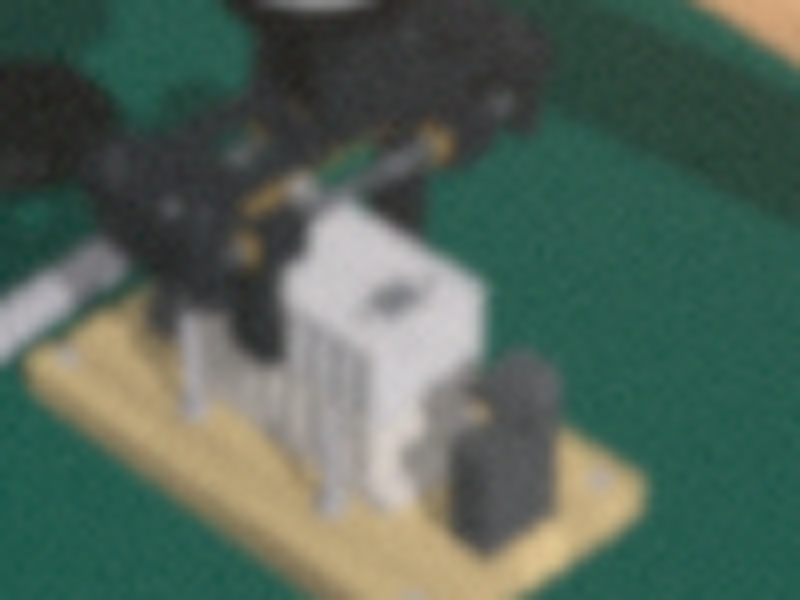

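Call:
send_rows(
  rows=[
    [[0, 0, -2, 0], [0, 0, -4, 0], [0, 0, -6, 0], [0, 0, -6, 0], [0, 0, -6, 0], [0, 0, -6, 0], [0, 0, -6, 0], [0, 0, -6, 0], [0, 0, -6, 0], [0, 0, -6, 0]],
  ],
)

```text
clock: 17.95
position: [0.4675, -0.2137, 0.078]
tool_rot: [2.118, 2.316, 0.0]
ft_force: [4.0, -2.3, -1.2]
width: 0.671
finger_force: 20.0
```

Call:
send_rows(
  rows=[
    [[1, 0, 0, 0], [1.5, 0, 0, 0], [1.5, 0, 0, 0], [1.5, 0, 1, 0], [1.5, 0, 2, 0], [1.5, 0, 3, 0], [1.5, 0, 4, 0], [1.5, 0, 4, 0], [1.5, 0, 4, 0], [1.5, 0, 4, 0]],
  ],
)

```text
clock: 19.2
position: [0.4682, -0.2131, 0.0757]
tool_rot: [2.114, 2.314, 0.0]
ft_force: [2.6, -2.8, 13.9]
width: 0.674
finger_force: 20.0
```

Call:
send_rows(
  rows=[
    [[0, 0, -3, 0], [-1, 0, -3, 0], [-2.5, 0, -3, 0], [-2.5, 0, -3, 0], [-2.5, 0, -2, 0], [-2.5, 0, -1, 0], [-2.5, 0, 0, 0], [-2.5, 0, 0, 0], [-2.5, 0, 0, 0], [-2.5, 0, 0, 0]],
  ],
)

```text
clock: 20.45
position: [0.4675, -0.2144, 0.0763]
tool_rot: [2.116, 2.316, 0.001]
ft_force: [-1.5, 3.7, 25.8]
width: 0.67
finger_force: 20.0
```

```bash
python3 - <<'E'
from h import *
j,d=snapshot("top"); i,_=snapshot("scene"); cv2.imwrite("pics/t4full.png",j); cv2.imwrite("pics/s4full.png",i)
a=cv2.resize(j[195:265,325:425],(800,560),interpolation=2)
cv2.imwrite("pics/t4.png",a)
P=cloud("top",d)
for u in range(340,420,4): print(u,P[222:246:6,u].round(3)[:,[1,2]].tolist())
E
```

```text
340 [[-0.105, 0.016], [-0.102, 0.065], [-0.102, 0.072], [-0.103, 0.049]]
344 [[-0.117, 0.016], [-0.113, 0.065], [-0.111, 0.095], [-0.111, 0.092]]
348 [[-0.129, 0.014], [-0.128, 0.021], [-0.123, 0.086], [-0.1, 0.366]]
352 [[-0.14, 0.022], [-0.14, 0.018], [-0.141, 0.011], [-0.106, 0.405]]
356 [[-0.152, 0.018], [-0.152, 0.021], [-0.113, 0.414], [-0.113, 0.42]]
360 [[-0.155, 0.102], [-0.122, 0.412], [-0.122, 0.416], [-0.119, 0.437]]
364 [[-0.131, 0.41], [-0.131, 0.411], [-0.132, 0.403], [-0.128, 0.437]]
368 [[-0.14, 0.404], [-0.141, 0.4], [-0.139, 0.411], [-0.136, 0.436]]
372 [[-0.149, 0.404], [-0.149, 0.406], [-0.147, 0.413], [-0.145, 0.435]]
376 [[-0.166, 0.341], [-0.158, 0.404], [-0.156, 0.415], [-0.154, 0.428]]
380 [[-0.175, 0.348], [-0.176, 0.338], [-0.164, 0.414], [-0.163, 0.422]]
384 [[-0.183, 0.351], [-0.184, 0.345], [-0.174, 0.409], [-0.172, 0.419]]
388 [[-0.192, 0.355], [-0.193, 0.348], [-0.194, 0.337], [-0.182, 0.413]]
392 [[-0.201, 0.356], [-0.201, 0.355], [-0.202, 0.347], [-0.192, 0.404]]
396 [[-0.209, 0.359], [-0.21, 0.355], [-0.21, 0.353], [-0.212, 0.338]]
400 [[-0.218, 0.359], [-0.218, 0.359], [-0.218, 0.358], [-0.22, 0.345]]
404 [[-0.228, 0.357], [-0.226, 0.362], [-0.227, 0.356], [-0.228, 0.349]]
408 [[-0.237, 0.357], [-0.236, 0.358], [-0.236, 0.358], [-0.23, 0.387]]
412 [[-0.246, 0.357], [-0.245, 0.358], [-0.241, 0.376], [-0.238, 0.389]]
416 [[-0.256, 0.355], [-0.252, 0.369], [-0.25, 0.377], [-0.248, 0.383]]
```

View pics/t4.png

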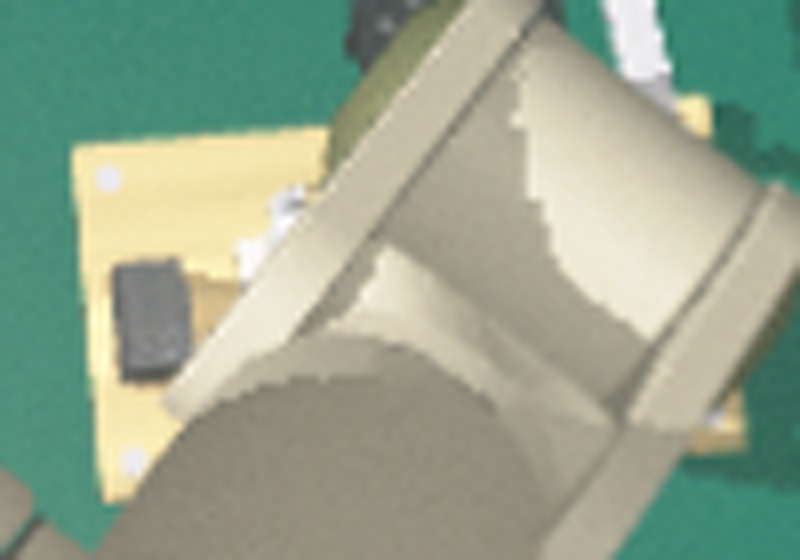

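```bash
python3 - <<'E'
from h import *
t=np.radians(5.15); c=np.array([467.2,-211.3])
def loc(P):
    Q=P*1000; x=Q[...,0]-c[0]; y=Q[...,1]-c[1]; return np.stack([x*np.cos(t)+y*np.sin(t),-x*np.sin(t)+y*np.cos(t),Q[...,2]],-1)
i,d=snapshot("scene"); L=loc(cloud("scene",d)); s=manip.get_state(); print(s["position"],loc(s["position"]))
np.set_printoptions(linewidth=200,suppress=True)
m=(abs(L[...,0])<25)&(L[...,1]>18)&(L[...,1]<75)&(L[...,2]>70)&(L[...,2]<112)
top=m&(L[...,1]<50)&(L[...,2]>88); A=L[top]; 
f=np.linalg.lstsq(np.c_[A[:,:2],np.ones(len(A))],A[:,2],rcond=None)[0]; r=A[:,2]-np.c_[A[:,:2],np.ones(len(A))]@f; print("top plane slopes x,y,z0",f,len(A),r.std())
k=m&(L[...,1]>54)&(L[...,2]<92); print("end face",np.median(L[k],0),len(L[k]),np.percentile(L[k][:,1],[10,25,50,75,90]))
# column of image through end: print vertical profile
for u in range(308,326,3): print(u,[tuple(L[v,u].round().astype(int)) for v in range(150,180,3)])
E
```

```text
[ 0.46752308 -0.2143537   0.0763134 ] [ 4.76695428e-02 -3.07037632e+00  7.63134049e+01]
top plane slopes x,y,z0 [ -0.01944592  -0.01520263 100.69257739] 109 1.3567632909833103
end face [ 8.52429372 54.69632105 80.70192978] 14 [54.0828914  54.23248368 54.69632105 55.50435952 55.72195068]
308 [(np.int64(9), np.int64(20), np.int64(101)), (np.int64(20), np.int64(31), np.int64(101)), (np.int64(29), np.int64(41), np.int64(100)), (np.int64(27), np.int64(39), np.int64(86)), (np.int64(29), np.int64(41), np.int64(76)), (np.int64(28), np.int64(39), np.int64(63)), (np.int64(26), np.int64(37), np.int64(47)), (np.int64(28), np.int64(38), np.int64(37)), (np.int64(28), np.int64(37), np.int64(24)), (np.int64(35), np.int64(45), np.int64(19))]
311 [(np.int64(3), np.int64(27), np.int64(102)), (np.int64(13), np.int64(38), np.int64(101)), (np.int64(22), np.int64(47), np.int64(100)), (np.int64(27), np.int64(53), np.int64(94)), (np.int64(27), np.int64(52), np.int64(82)), (np.int64(28), np.int64(52), np.int64(70)), (np.int64(24), np.int64(48), np.int64(53)), (np.int64(26), np.int64(50), np.int64(43)), (np.in
[... 1167 characters left out ...]
), np.int64(54), np.int64(62)), (np.int64(-13), np.int64(51), np.int64(46)), (np.int64(-13), np.int64(51), np.int64(33)), (np.int64(-6), np.int64(58), np.int64(29)), (np.int64(0), np.int64(64), np.int64(23)), (np.int64(6), np.int64(70), np.int64(18))]
323 [(np.int64(-25), np.int64(52), np.int64(100)), (np.int64(-23), np.int64(54), np.int64(90)), (np.int64(-26), np.int64(51), np.int64(74)), (np.int64(-22), np.int64(55), np.int64(67)), (np.int64(9), np.int64(87), np.int64(92)), (np.int64(-33), np.int64(44), np.int64(29)), (np.int64(9), np.int64(87), np.int64(68)), (np.int64(20), np.int64(98), np.int64(69)), (np.int64(21), np.int64(99), np.int64(58)), (np.int64(19), np.int64(97), np.int64(43))]
```

The depth view explains it. The sink top is at z≈100, so the fin tips are sitting on the rib tops. Its end face is at nest y≈54 instead of 59, which puts it about 5 mm too far towards −y. I'll lift it, shift +5 mm along y, and lower it again.

Call:
send_rows(
  rows=[
    [[0, 0, -4, 0], [0, 0, -8, 0], [2, 0, -8, 0], [5, 0, -8, 0], [5, 0, -8, 0], [5, 0, -6, 0], [5, 0, -4, 0], [5, 0, -2, 0], [5, 0, 0, 0], [5, 0, 0, 0]],
  ],
)

```text
clock: 21.85
position: [0.4654, -0.2075, 0.0753]
tool_rot: [-2.118, -2.318, -0.001]
ft_force: [-8.3, 9.0, 26.3]
width: 0.673
finger_force: 20.0
```

```bash
cat > e.py <<'E'
from h import *
t=np.radians(5.15); c=np.array([467.2,-211.3])
def loc(P):
    Q=P*1000; x=Q[...,0]-c[0]; y=Q[...,1]-c[1]; return np.stack([x*np.cos(t)+y*np.sin(t),-x*np.sin(t)+y*np.cos(t),Q[...,2]],-1)
def rep():
    i,d=snapshot("scene"); L=loc(cloud("scene",d)); s=manip.get_state(); print("tcp",loc(s["position"]).round(2),s["ft_force"].round(1),s["moment"].round(2))
    x,y,z=L[...,0],L[...,1],L[...,2]
    A=L[(abs(x)<22)&(y>20)&(y<48)&(z>62)&(z<115)]; zt=np.median(A[:,2]); A=A[abs(A[:,2]-zt)<5]; print("top z",zt,A[:,2].mean(),len(A))
    f=np.linalg.lstsq(np.c_[A[:,:2],np.ones(len(A))],A[:,2],rcond=None)[0]; print("slopes",f[:2].round(3))
    for lo,hi,n in((zt-38,zt-6,"sink end"),(28,min(52,zt-44),"rib end")):
        k=(abs(x)<20)&(abs(y-54)<9)&(z>lo)&(z<hi); print(n,L[k][:,1].mean().round(2) if k.any() else None,k.sum(),(L[k][:,1].std()/max(1,k.sum())**.5).round(2), np.polyfit(L[k][:,0],L[k][:,1],1).round(3) if k.sum()>5 else "")
    return i,d
if __name__=="__main__": rep()
E
python3 e.py
```

```text
tcp [-1.41  3.95 75.36] [-8.   9.8 26. ] [ 1.5   1.15 -0.03]
top z 99.78868203639567 100.0037958259639 76
slopes [0.013 0.01 ]
sink end 60.08 71 0.37 [-0.071 60.172]
rib end 52.11 49 0.17 [-1.8000e-02  5.2115e+01]
```

```bash
cat > f.py <<'E'
from e import *
def face(L,ax,x0,o,z,w=4):
    k=(L[...,1-ax]>o[0])&(L[...,1-ax]<o[1])&(L[...,2]>z[0])&(L[...,2]<z[1])
    m=x0
    for w_ in(7,4,3):
        q=k&(abs(L[...,ax]-m)<w_)
        if q.sum()<4: return "none"
        m=np.median(L[q][:,ax])
    A=L[q]; p=np.polyfit(A[:,1-ax],A[:,ax],1); return f"{m:.2f} mean {A[:,ax].mean():.2f} n{len(A)} slope {p[0]:.3f}"
def full(n=8):
    D=[]
    for _ in range(n): i,d=snapshot("scene"); D.append(np.where(d>0,d,np.nan))
    print("noise",np.nanmedian(np.nanstd(D,0)))
    L=loc(cloud("scene",np.nan_to_num(np.nanmean(D,0)))); s=manip.get_state(); print("tcp",loc(s["position"]).round(2),s["ft_force"].round(1))
    x,y,z=L[...,0],L[...,1],L[...,2]
    A=L[(abs(x)<22)&(y>20)&(y<48)&(z>62)&(z<150)]; zt=np.median(A[:,2]); print("top z",zt)
    print("board top z",np.nanmedian(z[(x>42)&(x<60)&(abs(y)<90)&(z<30)]))
    print("sink +y",face(L,1,59,(-24,24),(zt-37,zt-4))); print("sink +x",face(L,0,30,(18,55),(zt-9,zt-2)), "fins",face(L,0,30,(12,55),(zt-35,zt-2)))
    print("rib +y",face(L,1,52.5,(-20,20),(30,min(55,zt-43)))); print("board +y",face(L,1,118,(-55,55),(4,15))); print("board +x",face(L,0,65,(-60,110),(4,15)))
    print("keeper +x",face(L,0,16,(88,108),(30,88)))
    return L
if __name__=="__main__": full()
E
python3 f.py
```

```text
noise 0.0023138104
tcp [-1.4   3.93 75.35] [-7.9  9.7 25. ]
top z 100.31172933023424
board top z 18.72233882686436
sink +y 60.79 mean 60.94 n87 slope -0.002
sink +x 27.43 mean 27.42 n12 slope 0.005 fins 26.68 mean 26.76 n40 slope 0.003
rib +y 51.83 mean 51.89 n42 slope 0.009
board +y 117.42 mean 117.46 n58 slope 0.001
board +x 69.05 mean 69.07 n81 slope -0.003
keeper +x 19.85 mean 19.75 n53 slope -0.049
```

Relative to the nest's own faces in the same view, the sink is about 6.5 mm too far −x, so it is fouling the dowels, and about 2.5 mm too far +y. I'll lift it clear, correct, and measure again before lowering.

Call:
send_rows(
  rows=[
    [[0, 0, -5, 0], [0, 0, -12, 0], [0, 2, -16, 0], [0, 5, -16, 0], [0, 5, -16, 0], [0, 5, -16, 0], [0, 5, -16, 0], [0, 5, -16, 0], [0, 5, -16, 0], [0, 5, -16, 0]],
  ],
)

```text
clock: 23.55
position: [0.4712, -0.2084, 0.0898]
tool_rot: [2.12, 2.319, 0.0]
ft_force: [0.2, -0.6, -3.0]
width: 0.672
finger_force: 20.0
```

```bash
python3 f.py
```

```text
noise 0.002303218
tcp [ 4.2   2.51 89.75] [-0.1 -0.4 -2.2]
top z 114.38669180500682
board top z 18.776769566102413
sink +y 59.25 mean 59.30 n87 slope -0.003
sink +x 33.08 mean 33.04 n11 slope 0.010 fins 32.83 mean 32.69 n34 slope 0.017
rib +y 51.93 mean 51.94 n55 slope 0.016
board +y 117.40 mean 117.46 n59 slope 0.000
board +x 69.14 mean 69.10 n83 slope -0.001
keeper +x 19.93 mean 19.89 n50 slope -0.002
```

Call:
send_rows(
  rows=[
    [[-0.9, 1, 2, 0], [-0.9, 1, 5, 0], [-0.9, 1, 8, 0], [-0.9, 1, 10, 0], [-0.9, 1, 12, 0], [-0.9, 1, 14, 0], [-0.9, 1, 16, 0], [-0.9, 1, 18, 0], [-0.9, 1, 20, 0], [-0.9, 1, 20, 0]],
  ],
)

```text
clock: 25.2
position: [0.4722, -0.2092, 0.0696]
tool_rot: [-2.119, -2.319, -0.0]
ft_force: [-0.5, 0.0, -1.9]
width: 0.673
finger_force: 20.0
```

It's in: no force with the fin tips below the rib tops. I'll keep lowering.

Call:
send_rows(
  rows=[
    [[0, 0, 3, 0], [0, 0, 6, 0], [0, 0, 9, 0], [0, 0, 12, 0], [0, 0, 15, 0], [0, 0, 18, 0], [0, 0, 20, 0], [0, 0, 22, 0], [0, 0, 23, 0], [0, 0, 23, 0]],
  ],
)

```text
clock: 26.45
position: [0.4722, -0.2092, 0.0467]
tool_rot: [2.12, 2.319, -0.0]
ft_force: [0.6, -1.3, -2.3]
width: 0.672
finger_force: 20.0
```

Call:
send_rows(
  rows=[
    [[0, 0, 1, 0], [0, 0, 2, 0], [0, 0, 3, 0], [0, 0, 3, 0], [0, 0, 3, 0], [0, 0, 3, 0], [0, 0, 3, 0], [0, 0, 3, 0], [0, 0, 3, 0], [0, 0, 3, 0]],
  ],
)

```text
clock: 27.7
position: [0.4723, -0.2093, 0.0442]
tool_rot: [2.119, 2.319, -0.0]
ft_force: [-2.7, 1.3, 5.1]
width: 0.674
finger_force: 20.0
```

```bash
python3 f.py
```

```text
noise 0.0023129727
tcp [ 5.22  1.57 44.22] [-2.   0.8  5.1]
top z 114.00120782136092
board top z 18.72632133432317
sink +y none
sink +x none fins none
rib +y 58.15 mean 58.16 n49 slope -0.003
board +y 117.44 mean 117.37 n60 slope 0.004
board +x 69.08 mean 69.03 n87 slope -0.000
keeper +x 20.00 mean 19.92 n50 slope -0.028
```

The sink is seated: 7 N of contact at the expected height. Releasing and rising.

Call:
send_rows(
  rows=[
    [[0, 0, 0, 0], [0, 0, 0, 0], [0, 0, 0, 0], [0, 0, 0, 0], [0, 0, 0, 0], [0, 0, -30, 0], [0, 0, -70, 0], [0, 0, -120, 0], [0, 0, -150, 0], [0, 0, -150, 0]],
  ],
  gripper=-1,
)

```text
clock: 29.35
position: [0.4728, -0.2096, 0.1956]
tool_rot: [2.117, 2.316, 0.001]
ft_force: [-0.4, -0.7, -0.8]
width: 0.997
finger_force: 0.0
```

```bash
python3 - <<'E'
from f import *
L=full(6); x,y,z=L[...,0],L[...,1],L[...,2]
A=L[(x>-18)&(x<34)&(abs(y)<55)&(z>60)&(z<76)]
f=np.linalg.lstsq(np.c_[A[:,:2],np.ones(len(A))],A[:,2],rcond=None)[0]; print("sink top",f.round(4),len(A))
k=(x>95)&(z>95)&(z<130)&(abs(y+90)<60); print("knob",np.nanmean(L[k],0),k.sum())
i,d=snapshot("top"); P=loc(cloud("top",d)); k=(P[...,0]>95)&(P[...,2]>105)&(P[...,2]<125)&(abs(P[...,1]+90)<60); print("knob top cam",np.nanmean(P[k],0),k.sum()); print(manip.get_state()["position"])
E
```

```text
noise 0.002223188
tcp [  4.93   1.81 192.6 ] [ 0.4 -0.2  0.5]
top z 68.79851911895518
board top z 18.768461069370133
sink +y 58.37 mean 58.43 n77 slope -0.007
sink +x 34.15 mean 34.14 n10 slope 0.019 fins 33.61 mean 32.87 n34 slope 0.000
rib +y none
board +y 117.26 mean 117.29 n59 slope -0.000
board +x 69.12 mean 69.12 n85 slope 0.000
keeper +x 20.00 mean 19.84 n51 slope -0.012
sink top [-4.08000e-02 -3.00000e-04  6.88886e+01] 375
knob [142.56001843 -71.29487669 107.68308839] 50
knob top cam [136.63502131 -73.86262908 114.15982714] 39
[ 0.47202817 -0.20912836  0.19282092]
```

The sink is home: its top is at nest z≈68 and it is centred. Next I go to the knob, at bar angle ≈83°.

Call:
send_rows(
  rows=[
    [[-76, 134, 0, 0], [-76, 134, 0, 0], [-76, 134, 0, 0], [-76, 134, 0, 0], [-76, 134, 40, 0], [-76, 134, 80, 0], [-76, 134, 101, 0], [-76, 134, 101, 0], [-76, 134, 101, 0], [-76, 134, 101, 0]],
  ],
)

```text
clock: 30.95
position: [0.6127, -0.2731, 0.0942]
tool_rot: [2.118, 2.317, 0.001]
ft_force: [-0.8, 0.8, 0.3]
width: 0.996
finger_force: 0.0
```

Call:
send_rows(
  rows=[
    [[0, 0, 0, 0], [0, 0, 0, 0], [0, 0, 0, 0], [0, 0, 0, 0], [0, 0, 0, 0], [0, 0, 0, 0], [0, 0, 0, 0], [0, 0, 0, 0], [0, 0, 0, 0], [0, 0, 0, 0]],
  ],
  gripper=1,
  squeeze=12,
)

```text
clock: 32.2
position: [0.6127, -0.2729, 0.0927]
tool_rot: [2.119, 2.319, 0.001]
ft_force: [2.6, 0.1, -1.3]
width: 0.222
finger_force: 12.0
```

Call:
send_rows(
  rows=[
    [[18.4, -3.6, 0, 0], [36.2, -9.7, 0, 0], [53, -18.3, 0, 0], [68.5, -29.1, 0, 0], [82.2, -41.9, 0, 0], [91.3, -52.8, 0, 0], [99.2, -64.5, 0, 0], [105.9, -76.9, 0, 0], [111.1, -90, 0, 0], [114.5, -101.3, 0, 0]],
  ],
)

```text
clock: 33.45
position: [0.5011, -0.166, 0.0929]
tool_rot: [-2.117, -2.318, -0.004]
ft_force: [1.7, 6.5, -0.1]
width: 0.228
finger_force: 12.0
```

Call:
send_rows(
  rows=[
    [[1.5, -7, 0, 0], [2.7, -14, 0, 0], [3.4, -20, 0, 0], [3.8, -25.5, 0, 0], [4, -29, 0, 0], [4, -32, 0, 0], [4, -34, 0, 0], [4, -35, 0, 0], [4, -35, 0, 0], [4, -35, 0, 0]],
  ],
)

```text
clock: 34.7
position: [0.4683, -0.1671, 0.0929]
tool_rot: [2.118, 2.315, 0.006]
ft_force: [14.7, 7.1, -5.2]
width: 0.22
finger_force: 12.0
```

```bash
python3 - <<'E'
from e import *
s=manip.get_state(); print(loc(s["position"]),s["ft_force"])
E
```

```text
[ 5.08522372 43.96988606 92.93343662] [14.71771975  7.07015178 -5.22944174]
```

The bar is against its stop: Fx is +15 N at the nest's centre line. Releasing and rising.

Call:
send_rows(
  rows=[
    [[0, 1, 0, 0], [0, 2, 0, 0], [0, 2, 0, 0], [0, 2, 0, 0], [0, 2, 0, 0], [0, 2, 0, 0], [0, 2, -30, 0], [0, 2, -70, 0], [0, 2, -120, 0], [0, 2, -120, 0]],
  ],
  gripper=-1,
)

```text
clock: 35.95
position: [0.4692, -0.1676, 0.2159]
tool_rot: [2.115, 2.314, 0.002]
ft_force: [-0.4, -0.3, -1.8]
width: 1.001
finger_force: 0.0
```

Call:
send_rows(
  rows=[
    [[60, 0, 0, 0], [120, 0, 0, 0], [180, 0, 0, 0], [240, 0, 0, 0], [260, 0, 0, 0], [260, 0, 0, 0], [260, 0, 0, 0], [260, 0, 0, 0], [260, 0, 0, 0], [260, 0, 0, 0]],
  ],
)

```text
clock: 37.2
position: [0.4449, 0.0916, 0.2127]
tool_rot: [2.12, 2.318, -0.0]
ft_force: [0.8, -0.5, 0.8]
width: 1.002
finger_force: 0.0
```

```bash
python3 - <<'E'
from f import *
L=full(4)
i,d=snapshot("top"); P=loc(cloud("top",d)); x,y,z=P[...,0],P[...,1],P[...,2]
k=(z>108)&(z<122)&(abs(y-43)<30)&(abs(x)<50); print("knob",np.nanmean(P[k],0),k.sum())
k=(abs(z-79)<5)&(abs(x)<40)&(y>-80)&(y<20); A=P[k]; print("bar line slope",np.polyfit(A[:,1],A[:,0],1),k.sum())
j,_=snapshot("scene"); a=cv2.resize(i[190:280,320:430],(550,450),interpolation=2); b=cv2.resize(j[120:210,255:365],(550,450),interpolation=2)
cv2.imwrite("pics/fin.png",cv2.resize(np.hstack([a,b]),(800,327)))
E
```

```text
noise 0.0019363483
tcp [  4.99 304.01 212.77] [-0.1  1.1  0.4]
top z 78.74998357533458
board top z 18.75489725283952
sink +y 58.57 mean 58.65 n46 slope 0.007
sink +x none fins 33.12 mean 32.25 n46 slope -0.006
rib +y 58.30 mean 58.37 n6 slope -0.009
board +y 117.30 mean 117.33 n62 slope 0.002
board +x 69.07 mean 69.13 n85 slope -0.001
keeper +x 19.95 mean 19.94 n51 slope 0.009
knob [  2.66817632  44.14114048 114.69642121] 40
bar line slope [0.01559141 3.38182357] 200
```

View pics/fin.png

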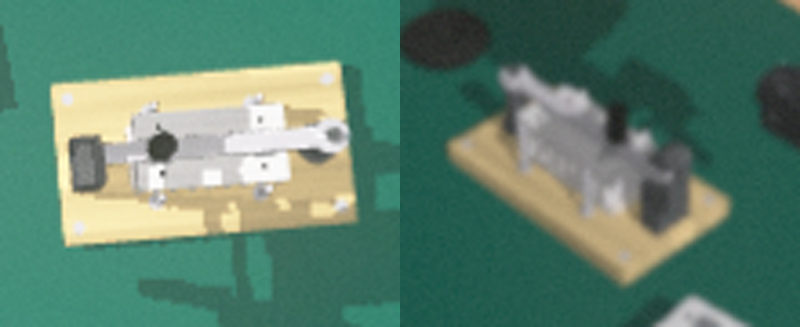

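The picture shows the sink lying under the bar between the dowels, with the bar end in its keeper at about (88,160). The bar line is 0.016 rad off shut, inside the 0.06 rad limit. Handing in.

```bash
python3 -c "
from rig import job; print(job.sign_off())"
```

```text
the job is handed in; nothing more can be done
None
```

The job is handed in at about 38 s: by camera the heat sink is fully home in the nest, released, with the bar about 0.016 rad from its stop; it took four lowering attempts before the fins cleared the ribs, and the sign-off returned no verdict.

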